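Prop and press a bedside caddy for screwing on

ROBOT

A 7-joint arm with a two-finger parallel gripper is mounted at the origin on the work surface. World frame = base frame: x ahead of the robot, y to its left, z up, the work surface at z = 0. Lengths are in m, angles in rad, forces in N, time in s.
With the tool pointing down it reaches from about 0.35 to 0.9 m from the base axis. Payload 19.9 kg.
Tool frame: the origin (TCP) lies on the mounting face of the last link; the fingertips stand 199 mm ahead of it and the grasp point (between the pads) lies 180 mm ahead of it; z points along the fingers, y is the line along which they close (so a half turn about z gives the same grasp; the last joint's range is limited). The gripper opens to 94 mm and grips with 3 to 60 N. Pads are 16 mm wide; open, the fingers measure 119 mm over their backs; the gripper's body (75 mm by 177 mm) begins 78 mm behind the grasp point.
Start: joints at [1.198, 0.417, -0.01, 1.614, 0.005, 1.111, -0.053], TCP at [0.203, -0.591, 0.405] pointing down, gripper open.
Joint ranges: [-2.81, 2.81], [-0.39, 2.02], [-1.27, 1.25], [0.06, 2.57], [-1.19, 4.33], [0.19, 2], [-2.82, 2.82]. Speed limits (rad/s): [1.89, 1.89, 2.39, 2.39, 3.01, 3.01, 3.01].

INTERFACE

Orientations are given as a unit quaternion [x, y, z, w].
In Python, from bench import state, optics, order, models gives the robot as it stands. The module is installed in compiled form; this text tells all that it offers.
- The arm moves only by the tool drive_tool, never from a script. Its argument "targets" is a list of rows, each an object with "slide": the shift along the world's x, y, z in units of 0.025 m (1.0 is 0.025 m), a list of three; "dr": the turn, a rotation vector about the world's x, y, z in units of 5 degrees (1.0 is 5 degrees), a list of three; "gripper": the opening, from -1 (shut) to 1 (fully open). In form: [{"slide": [tx, ty, tz], "dr": [rx, ry, rz], "gripper": gripper}, ...]. A call has 1 to 10 rows; each row shifts and turns the commanded pose from where the row before left it; what a row does not reach is not made up. A row lasts 1/12 s, in which the tool goes at most 41.7 mm and 7.16 degrees, less where a joint would pass 70% of its speed; a pose out of reach is approached as far as the arm can. A call with a number of a shift or a turn outside -1 to 1 is refused whole. A call with a gripper value outside its range is refused whole. The fingers move at their own pace and stop on an object; "force" is the grip in N (left out, the last holds). Time passes only in rows, so rows that do not move let the fingers close. It gives the time, the measured TCP pose, the force, the opening and the grip force at its end, in the units of the state.
- state(): the state, without advancing time (a new reading comes with each control period).
- optics.capture(name): name is "scene" or "top" or "wrist"; returns (picture, depth): 400x640x3 uint8, red, green, blue; 400x640 float32, m along the optical axis (not along the pixel's ray), 0 where there is no reading.
- optics.camera_info(name): a dict with "K" (3x3 intrinsics, pixels), "R" (3x3) and "t" (3): a world point X has camera coordinates R X + t; the wrist camera has in their place "hand_eye" (4x4, takes a point from camera to tool coordinates, whose origin is the TCP and whose axes are the flange's). Camera axes: x right, y down, z forward; pixel columns grow to the right and rows downward; lengths in m; the calibration is good to about 2 mm. A picture is of the moment at which its call begins: read the wrist's pose just before it. camera_info takes no time and is no camera call.
- order.finish_job(): hands the job in; it is judged then, once.
Trained networks look in the newest picture that a camera, given by its name, has taken for a name from the list of things; names that differ only in an ending like _2 or _b are one class to them, and where a whole thing is asked for, a point or a joint stands for the part that bears it (a point fixed in the world has none). Each returns a list of dicts, best first, with "confidence" (0 to 1); they miss things now and then, are a little off and sometimes report something else, mostly with a low value. They report only what shows in the picture. A call takes as long as a camera call. They do not tell look-alikes from the thing itself.
- models.trace(query, camera): "pixels" (400x640 bool, what is visible of it) and "bbox" ([centre column, centre row, width, height] in pixels, round what is visible of it).
- models.mark_of(query, camera): "centre" ([column, row] in pixels: a listed point, or the origin of a listed thing).
The state is a dict: "time": time; "q": joint angles; "joint_velocities": joint speeds; "effort": joint torques, N m; "eef_pos": TCP position; "tcp_rot": TCP orientation; "wrist_force": force on the tool from outside, world axes, zero at the start; "wrist_torque": the same for the moment, N m; "gripper_width": finger opening in m; "gripper_force": force on a finger pad.
Only numpy, scipy, OpenCV 4.12 (cv2) and the standard library are available. Lean on these libraries where they do the work, as an engineer would, in place of code of your own. Each camera call takes 0.05 s, during which the arm holds its last target. There are 200 camera calls.

TASK

Stack the spare tin squarely on the tin that stands in front of the sprung plate without shifting that one, and let it go; then set the small wooden caddy upright on top of the two tins with its tall back towards the plate, centred on it, and push the back square against the plate until the plate is pressed about half-way in, never all the way to its stop. Finish while still holding the caddy there at tin-top height with a steady push, so that I can drive the screws; leave the bottle, whale, comb and spoon where they lie.

Things in the scene. Friction and masses are not known exactly. Their poses are not given: they have to be found in the camera images.
- panel: White painted wooden frame like a small goal, fixed on the nightstand: two posts (18 mm wide, 140 mm over their outer sides, 130 high) and a crossbar 34 mm high whose middle is 112 mm up; all 24 mm thick, with short feet behind. Origin: midway between the posts, at the nightstand's surface; its x axis points through the frame away from the robot, y along the crossbar, z up. Its front face (towards the robot) is at x = -12 mm in this frame.
- plate_face (a point): Centre of the front face of the bare aluminium mounting plate (56 mm wide, 46 high, 8 thick), which floats on two coil springs in front of the crossbar, 112 mm above the nightstand, its lower edge 89 mm above it. Axes as the panel's; the point moves with the plate. At rest it is 57 mm in front of the panel's origin, on its centre line.
- plate (a joint): How far the plate is pressed towards the crossbar (m): 0 at rest, 0.024 at its stop; about half-way is 0.012. The springs push back with 0.6 N per mm (7 N half-way).
- base_tin_center (a point): Centre of the lower of the two alike closed steel tins: 110 mm long (its x axis), 60 wide (y), 42 high, flat top, about 0.45 kg, loose. It stands on the nightstand in front of the plate, long axis pointing at the plate, its end 9 to 15 mm short of the plate's face.
- tin_center (a point): Centre of the spare tin, the same 110 x 60 x 42 mm (x, y, z), 0.2 to 0.4 kg, standing flat at one side. On the first tin its top is 84 mm above the nightstand and its centre 63 mm.
- caddy_center (a point): Centre point of a small open wooden caddy, 110 mm long (x axis), 56 wide (y), walls 38 high and 6 thick; the point lies 19 mm above its underside. The end wall at +x is the tall back: 56 mm high, 6 mm thick, with two screw holes. About 0.15 to 0.25 kg. Standing upright at one side, the back roughly away from the robot. Its waxed underside slides easily on the smooth tins. On the two tins this point is 103 mm above the nightstand.
- caddy_back (a point): Point on the outer face of the caddy's tall back, 55 mm from its centre along its x axis and 28 mm above its underside, midway across.
- pump_bottle: Bystander: empty clear pump bottle, 60 mm diameter, 168 high; origin at the centre of its foot.
- whale: Bystander: grey silicone toy whale, 110 mm long, 56 high; origin at the centre of its underside.
- comb: Bystander: black plastic comb lying flat, 160 x 30 x 4 mm; origin at the centre of its underside.
- spoon: Bystander: steel spoon 160 mm long, lying along its x axis; origin beneath its middle.
Mind the look-alikes: they are no part of the job. What is shaped like the part that bears base_tin_center but purple or yellow is not meant.

How it is judged:
By the outcome, as a careful person would: the job done as asked, in the order asked, and still so for the second after the job is handed in, while the arm keeps its last pose, push and grip.
It also fails if it takes over 72 s, if anything falls off the work surface, if the arm or the gripper's body presses on something with over 40 N, if the wrist force passes 120 N, or if a joint passes its speed limit or range.

## Working session

There is one attempt and no reset: what is moved stays moved. The work goes in short steps, Python scripts to look and compute and a tool call to move; the robot and the scene stay as the last step left them, time stands still between calls to the robot, and variables do not carry over. Pictures are saved under pics/ and viewed, at most 10 in all, crops included, and the job is handed in when it is done.

Besides the shell and the picture viewer there is one more tool, called after ">>>" as name(argument=value, ...), one argument or row to a line, values as JSON. drive_tool: Moves the arm, as the interface text tells. Shifts and turns lie within -1 to 1; 1 stands for 0.025 m of shift or 5 degrees of turn. Its arguments: {"type":"object","properties":{"targets":{"type":"array"},"force":{"type":"number"}},"required":["targets"]}

```bash
mkdir -p pics; cat > h.py <<'E'
import numpy as np, cv2
from bench import state, optics, order, models
from scipy.spatial.transform import Rotation as Rn
def cap(n):
    s=state(); im,d=optics.capture(n); ci=optics.camera_info(n); K=np.array(ci["K"])
    if n=="wrist":
        H=np.array(ci["hand_eye"]); T=np.eye(4); T[:3,:3]=Rn.from_quat(s["tcp_rot"]).as_matrix(); T[:3,3]=s["eef_pos"]; M=T@H
    else:
        M=np.eye(4); R=np.array(ci["R"]); M[:3,:3]=R.T; M[:3,3]=-R.T@np.array(ci["t"])
    v,u=np.mgrid[0:400,0:640]
    P=np.stack([(u-K[0,2])/K[0,0]*d,(v-K[1,2])/K[1,1]*d,d],-1)@M[:3,:3].T+M[:3,3]
    P[d==0]=np.nan
    return im,d,P,K,M
def save(im,n): cv2.imwrite("pics/"+n+".png",im[...,::-1])
E
cat > a.py <<'E'
from h import *
s=state(); print(s["time"],s["wrist_force"],s["gripper_width"])
for c in ["scene","top"]:
    im,d,P,K,M=cap(c); save(im,c+"0"); print(c,M[:3,3].round(2))
    for q in ["panel","plate_face","base_tin_center","tin_center","caddy_center","pump_bottle","whale","comb","spoon"]:
        for r in models.trace(q,c)[:4]:
            p=P[r["pixels"]]; p=p[~np.isnan(p[:,0])]
            if len(p)<5: continue
            print(c,q,round(r["confidence"],2),np.round(r["bbox"]).astype(int),np.median(p,0).round(3),p.min(0).round(3),p.max(0).round(3),"col",im[r["pixels"]].mean(0).astype(int))
print(state()["time"])
E
python3 a.py
```

```text
0.0 [-0.54693296 -1.16026416 -0.30858387] 0.09412881302736983
scene [1.18 0.43 1.24]
scene panel 0.82 [292 208  48  59] [ 0.625 -0.027  0.107] [ 0.488 -0.162 -0.006] [0.673 0.042 0.141] col [95 97 93]
scene plate_face 0.81 [306 185  20  16] [ 0.572 -0.019  0.118] [ 0.516 -0.088 -0.003] [0.589 0.009 0.141] col [74 74 74]
scene plate_face 0.38 [307 269  18  53] [0.787 0.135 0.108] [ 0.706  0.072 -0.002] [0.806 0.159 0.173] col [106 109 109]
scene base_tin_center 0.8 [295 162  24  35] [ 0.479 -0.137  0.041] [ 0.399 -0.203 -0.007] [ 0.568 -0.04   0.139] col [132 125  13]
scene base_tin_center 0.76 [387 177  25  37] [0.361 0.114 0.041] [ 0.287  0.061 -0.004] [0.41  0.157 0.049] col [134 128  12]
scene base_tin_center 0.68 [327 187  37  38] [0.5   0.001 0.04 ] [ 0.421 -0.042 -0.004] [0.593 0.028 0.114] col [86 85 91]
scene base_tin_center 0.67 [362 214  38  35] [0.515 0.134 0.04 ] [ 0.434  0.086 -0.006] [0.568 0.175 0.051] col [129 124  12]
scene tin_center 0.82 [247 147  28  40] [ 0.523 -0.296  0.04 ] [ 0.444 -0.376 -0.004] [ 0.575 -0.26   0.051] col [87 86 92]
scene caddy_center 0.6 [426
[... 1672 characters left out ...]
[56 72 80]
top caddy_center 0.85 [222 248  25  37] [0.43  0.31  0.009] [ 0.379  0.275 -0.002] [0.488 0.342 0.062] col [79 62 41]
top pump_bottle 0.84 [282 142  22  25] [0.761 0.125 0.112] [0.743 0.099 0.007] [0.804 0.16  0.173] col [93 96 96]
top whale 0.58 [380 142  22  35] [ 0.787 -0.188  0.045] [ 0.729 -0.226 -0.004] [ 0.839 -0.156  0.06 ] col [56 73 80]
top comb 0.75 [440 177  13  42] [ 0.684 -0.399  0.003] [ 0.611 -0.422 -0.008] [ 0.758 -0.375  0.012] col [34 35 35]
top comb 0.55 [222 249  26  37] [0.434 0.309 0.009] [ 0.375  0.272 -0.003] [0.491 0.342 0.062] col [79 63 43]
top spoon 0.72 [192 172  16  49] [0.711 0.418 0.012] [ 0.599  0.387 -0.001] [0.752 0.455 0.026] col [77 76 82]
1.0
```

```bash
cat > b.py <<'E'
from h import *
im,d,P,K,M=cap("top")
c=im[100:310,170:460]; save(cv2.resize(c,None,fx=2.7,fy=2.7,interpolation=cv2.INTER_CUBIC),"topc")
def rect(m,n,up):
    pts=P[m][:,:2].astype(np.float32); r=cv2.minAreaRect(pts); print(n,len(pts),np.round(r[0],4),np.round(r[1],4),round(r[2],1),"median z",np.nanmedian(P[m][:,2]).round(4))
x,y,z=P[...,0],P[...,1],P[...,2]
sel=lambda x0,x1,y0,y1,z0,z1:(x>x0)&(x<x1)&(y>y0)&(y<y1)&(z>z0)&(z<z1)
rect(sel(.4,.565,-.08,.07,.034,.048),"base",1)
rect(sel(.43,.6,-.36,-.24,.034,.048),"spare",1)
rect(sel(.35,.52,.25,.37,.03,.07),"caddyrim",1)
rect(sel(.35,.52,.25,.37,.050,.07),"caddyback",1)
rect(sel(.54,.7,-.15,.1,.1,.15),"panel+plate",1)
E
python3 b.py
```

```text
base 643 [ 0.4977 -0.0066] [0.0597 0.1094] 82.2 median z 0.0414
spare 649 [ 0.5144 -0.3027] [0.1104 0.0608] 18.5 median z 0.0413
caddyrim 227 [0.4338 0.3084] [0.0582 0.1103] 81.2 median z 0.0382
caddyback 34 [0.4852 0.2993] [0.0537 0.0055] 80.0 median z 0.0565
panel+plate 539 [ 0.5994 -0.0229] [0.139  0.0698] 81.3 median z 0.1279
```

View pics/topc.png

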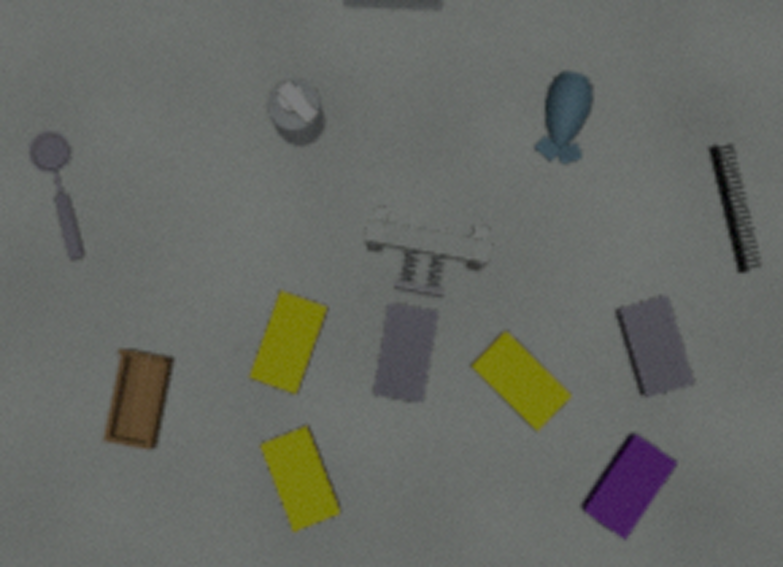

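The image shows the grey base tin at top-camera pixel (321,230) under the plate, and the grey spare tin at (412,228). The yellow tins at (278,227), (282,278) and (365,240) and the purple one at (403,280) are look-alikes. The caddy is at (222,248).

```bash
cat > g.py <<'E'
# usage: g.py x y zgrasp yawdeg(tool-y dir minus 90)
import sys
from h import *
x,y,z,yaw=map(float,sys.argv[1:5])
s=state(); R=Rn.from_quat(s["tcp_rot"]).as_matrix(); gp=np.array(s["eef_pos"])+.18*R[:,2]
ty=np.degrees(np.arctan2(R[1,1],R[0,1]))
best=None
zt=np.array([0,0,-1.]);
out=[]
for k in (0,180):
    a=np.radians(yaw+90+k); yy=np.array([np.cos(a),np.sin(a),0]); Rt=np.stack([np.cross(yy,zt),yy,zt],1)
    rv=Rn.from_matrix(Rt@R.T).as_rotvec(degrees=True); tcp=np.array([x,y,z])-.18*zt
    out.append((np.linalg.norm(rv),rv/5,(tcp-np.array(s["eef_pos"]))/.025))
out.sort(key=lambda o:o[0])
print("t",s["time"],"gp",gp.round(4),"toolydeg",ty.round(2),"R22",R[2].round(4),"F",np.round(s["wrist_force"],1),"w",round(s["gripper_width"],4),"q",np.round(s["q"],2))
for o in out: print("dr units",o[1].round(2),"slide units",o[2].round(2))
E
python3 g.py 0.5144 -0.3027 0.12 18.5
```

```text
t 1.05 gp [ 0.203  -0.5911  0.2246] toolydeg -71.05 R22 [-0.e+00 -1.e-04 -1.e+00] F [-0.1  0.1 -0.7] w 0.0939 q [ 1.2   0.42 -0.01  1.61  0.    1.11 -0.05]
dr units [-0.   -0.   -0.09] slide units [12.46 11.54 -4.18]
dr units [ 0.   -0.   35.91] slide units [12.46 11.54 -4.18]
```

>>> drive_tool(
  targets=[
    {"slide": [0.96, 0.89, 0], "dr": [0, 0, 0], "gripper": 1},
    {"slide": [0.96, 0.89, 0], "dr": [0, 0, 0], "gripper": 1},
    {"slide": [0.96, 0.89, 0], "dr": [0, 0, 0], "gripper": 1},
    {"slide": [0.96, 0.89, 0], "dr": [0, 0, 0], "gripper": 1},
    {"slide": [0.96, 0.89, 0], "dr": [0, 0, 0], "gripper": 1},
    {"slide": [0.96, 0.89, 0], "dr": [0, 0, 0], "gripper": 1},
    {"slide": [0.96, 0.89, 0], "dr": [0, 0, 0], "gripper": 1},
    {"slide": [0.96, 0.89, 0], "dr": [0, 0, 0], "gripper": 1},
    {"slide": [0.96, 0.89, 0], "dr": [0, 0, 0], "gripper": 1},
    {"slide": [0.96, 0.89, 0], "dr": [0, 0, 0], "gripper": 1},
  ],
)

```text
time: 1.88
eef_pos: [0.444, -0.3673, 0.4048]
tcp_rot: [0.986, 0.165, 0.0, 0.0]
wrist_force: [1.6, -1.0, 0.1]
gripper_width: 0.0943
gripper_force: 0.0
```

>>> drive_tool(
  targets=[
    {"slide": [0.96, 0.88, 0], "dr": [0, 0, 0], "gripper": 1},
    {"slide": [0.96, 0.88, 0], "dr": [0, 0, 0], "gripper": 1},
    {"slide": [0.94, 0.88, 0], "dr": [0, 0, -0.1], "gripper": 1},
    {"slide": [0, 0, -0.5], "dr": [0, 0, 0], "gripper": 1},
    {"slide": [0, 0, -0.5], "dr": [0, 0, 0], "gripper": 1},
    {"slide": [0, 0, 0], "dr": [0, 0, 0], "gripper": 1},
  ],
)

```text
time: 2.38
eef_pos: [0.5137, -0.3027, 0.377]
tcp_rot: [0.987, 0.16, -0.002, -0.001]
wrist_force: [-0.2, -1.0, -0.7]
gripper_width: 0.0938
gripper_force: 0.0
```

```bash
python3 g.py 0.5144 -0.3027 0.029 18.5; cat > w.py <<'E'
from h import *
import sys
a=list(map(float,sys.argv[1:7])); n=sys.argv[7]
im,d,P,K,M=cap("wrist"); save(im,n)
x,y,z=P[...,0],P[...,1],P[...,2]
m=(x>a[0])&(x<a[1])&(y>a[2])&(y<a[3])&(z>a[4])&(z<a[5])
r=cv2.minAreaRect(P[m][:,:2].astype(np.float32)); print(m.sum(),np.round(r[0],4),np.round(r[1],4),round(r[2],2),np.nanmedian(z[m]).round(4))
print("col",im[m].mean(0).astype(int), "px", np.argwhere(m).mean(0)[::-1].round())
E
python3 w.py .43 .6 -.39 -.22 .034 .05 w1
```

```text
t 2.3833 gp [ 0.5131 -0.3025  0.197 ] toolydeg -71.55 R22 [-0.0026 -0.0025 -1.    ] F [-0.2 -1.  -0.7] w 0.0938 q [ 0.62  0.4  -0.18  1.71  0.08  1.04 -0.84]
dr units [-0.02 -0.04  0.01] slide units [ 0.03  0.   -6.72]
dr units [-6.000e-02  3.000e-02 -3.599e+01] slide units [ 0.03  0.   -6.72]
7052 [ 0.5121 -0.3032] [0.1098 0.0601] 17.8 0.043
col [100  96 102] px [322. 185.]
```

View pics/w1.png

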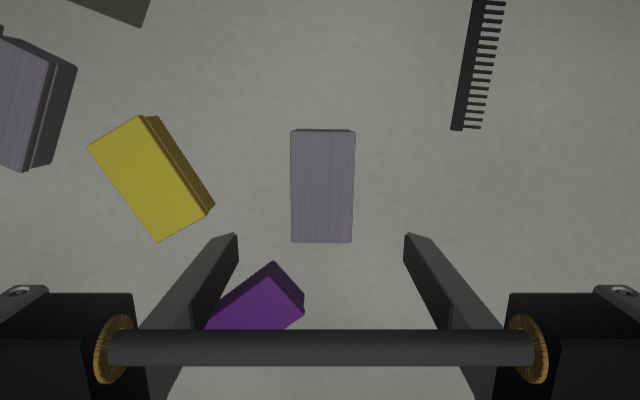

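Wrist view: the grey spare tin is centred at (322,185) between the fingers. Purple (255,300) and yellow (150,180) are clear of them.

>>> drive_tool(
  targets=[
    {"slide": [0, 0, -0.96], "dr": [0, -0.04, -0.05], "gripper": 1},
    {"slide": [0, 0, -0.96], "dr": [0, 0, 0], "gripper": 1},
    {"slide": [0, 0, -0.96], "dr": [0, 0, 0], "gripper": 1},
    {"slide": [0, 0, -0.96], "dr": [0, 0, 0], "gripper": 1},
    {"slide": [0, 0, -0.96], "dr": [0, 0, 0], "gripper": 1},
    {"slide": [0, 0, -0.96], "dr": [0, 0, 0], "gripper": 1},
    {"slide": [0, 0, -0.96], "dr": [0, 0, 0], "gripper": 1},
    {"slide": [0, 0, 0], "dr": [0, 0, 0], "gripper": 0.1},
    {"slide": [0, 0, 0], "dr": [0, 0, 0], "gripper": -0.5},
    {"slide": [0, 0, 0], "dr": [0, 0, 0], "gripper": -0.5},
  ],
  force=20,
)

```text
time: 3.27
eef_pos: [0.5146, -0.3034, 0.2132]
tcp_rot: [0.987, 0.158, 0.002, 0.001]
wrist_force: [-0.2, 0.6, 1.1]
gripper_width: 0.0771
gripper_force: 0.0
```

>>> drive_tool(
  targets=[
    {"slide": [0, 0, 0], "dr": [0, 0, 0], "gripper": -0.5},
    {"slide": [0, 0, 0], "dr": [0, 0, 0], "gripper": -0.5},
    {"slide": [0, 0, 0], "dr": [0, 0, 0], "gripper": -0.5},
    {"slide": [0, 0, 0], "dr": [0, 0, 0], "gripper": -0.5},
  ],
)

```text
time: 3.6
eef_pos: [0.5148, -0.3029, 0.2129]
tcp_rot: [0.987, 0.158, 0.002, 0.001]
wrist_force: [-1.9, -0.2, 9.9]
gripper_width: 0.0596
gripper_force: 20.0
```

>>> drive_tool(
  targets=[
    {"slide": [0, 0, 0.4], "dr": [0, 0, 0], "gripper": -0.5},
    {"slide": [0, 0, 0.9], "dr": [0, 0, 0], "gripper": -0.5},
    {"slide": [0, 0, 0.9], "dr": [0, 0, 0], "gripper": -0.5},
    {"slide": [0, 0, 0.9], "dr": [0, 0, 0], "gripper": -0.5},
    {"slide": [0, 0, 0.9], "dr": [0, 0, 0], "gripper": -0.5},
    {"slide": [-0.4, 0.9, 0], "dr": [0, 0, -0.9], "gripper": -0.5},
    {"slide": [-0.4, 0.9, 0], "dr": [0, 0, -0.9], "gripper": -0.5},
    {"slide": [-0.4, 0.9, 0], "dr": [0, 0, -0.9], "gripper": -0.5},
    {"slide": [-0.4, 0.9, 0], "dr": [0, 0, -0.9], "gripper": -0.5},
    {"slide": [-0.4, 0.9, 0], "dr": [0, 0, -0.9], "gripper": -0.5},
  ],
)

```text
time: 4.43
eef_pos: [0.4638, -0.1891, 0.3124]
tcp_rot: [0.999, -0.039, 0.002, 0.001]
wrist_force: [0.8, -0.7, -2.8]
gripper_width: 0.06
gripper_force: 20.0
```

>>> drive_tool(
  targets=[
    {"slide": [-0.4, 0.9, 0], "dr": [0, 0, -0.7], "gripper": -0.5},
    {"slide": [0, 0.9, 0], "dr": [0, 0, 0], "gripper": -0.5},
    {"slide": [0, 0.5, 0], "dr": [0, 0, 0], "gripper": -0.5},
    {"slide": [0, 0, 0], "dr": [0, 0, 0], "gripper": -0.5},
    {"slide": [0, 0, 0], "dr": [0, 0, 0], "gripper": -0.5},
  ],
)

```text
time: 4.85
eef_pos: [0.4545, -0.1323, 0.3123]
tcp_rot: [0.998, -0.067, 0.002, 0.001]
wrist_force: [-0.4, -0.7, -2.1]
gripper_width: 0.0601
gripper_force: 20.0
```

```bash
python3 g.py 0.4977 -0.0066 0.078 -8; python3 w.py .40 .58 -.08 .07 .034 .05 w2; python3 - <<'E'
from h import *
im,d,P,K,M=cap("wrist"); s=state(); R=Rn.from_quat(s["tcp_rot"]).as_matrix()
Q=(P-np.array(s["eef_pos"]))@R
# held tin top in tool coords
m=(np.abs(Q[...,1])<.04)&(Q[...,2]>.15)&(Q[...,2]<.20)&(np.abs(Q[...,0])<.075)
r=cv2.minAreaRect(Q[m][:,:2].astype(np.float32)); print("held",m.sum(),r,np.nanmedian(Q[m][:,2]),Q[m].min(0),Q[m].max(0))
x,y,z=P[...,0],P[...,1],P[...,2]
for zz in [(.1,.15),(.126,.14)]:
    m=(x>.52)&(x<.68)&(y>-.13)&(y<.09)&(z>zz[0])&(z<zz[1])
    if m.sum()>20: print("panel",m.sum(),cv2.minAreaRect(P[m][:,:2].astype(np.float32)))
E
```

```text
t 4.85 gp [ 0.4552 -0.1327  0.1323] toolydeg -97.72 R22 [ 0.0041  0.0012 -1.    ] F [-0.4 -0.7 -2.1] w 0.0601 q [ 0.35  0.27 -0.15  2.06  0.06  0.8  -1.54]
dr units [ 0.02  0.04 -0.06] slide units [ 1.73  5.03 -2.17]
dr units [-7.000e-02  3.000e-02  3.594e+01] slide units [ 1.73  5.03 -2.17]
11912 [ 0.4951 -0.0072] [0.0612 0.1096] 82.08 0.043
col [107 104 110] px [150. 175.]
held 23399 ((-0.003850061446428299, -7.360056042671204e-05), (0.11070078611373901, 0.07997464388608932), 0.3064124584197998) 0.1697406045038871 [-0.05919156 -0.03999036  0.15000442] [0.05161186 0.03998564 0.19996296]
panel 5188 ((0.5804831385612488, -0.022168032824993134), (0.056984711438417435, 0.03644470497965813), 81.16842651367188)
panel 2115 ((0.5658242702484131, -0.02478991635143757), (0.047313887625932693, 0.00824954267591238), 81.32967376708984)
```

View pics/w2.png

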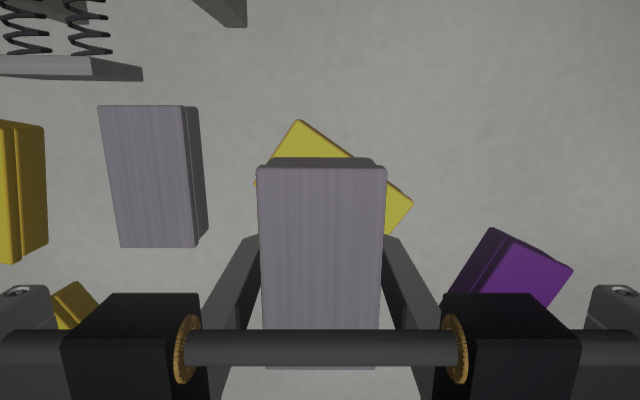

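Wrist view: the held spare tin is at (320,265), the base tin at (150,175), and the plate at upper left (65,67). Held centre is 3.8 mm behind the grasp point, so I compensate for that.

>>> drive_tool(
  targets=[
    {"slide": [0.3, 0.83, 0], "dr": [0.02, 0.04, -0.02], "gripper": -0.5},
    {"slide": [0.3, 0.83, 0], "dr": [0, 0, 0], "gripper": -0.5},
    {"slide": [0.3, 0.83, 0], "dr": [0, 0, 0], "gripper": -0.5},
    {"slide": [0.3, 0.83, 0], "dr": [0, 0, 0], "gripper": -0.5},
    {"slide": [0.3, 0.83, 0], "dr": [0, 0, 0], "gripper": -0.5},
    {"slide": [0.28, 0.83, 0], "dr": [0, 0, 0], "gripper": -0.5},
    {"slide": [0, 0, -0.6], "dr": [0, 0, 0], "gripper": -0.5},
    {"slide": [0, 0, -0.6], "dr": [0, 0, 0], "gripper": -0.5},
    {"slide": [0, 0, -0.5], "dr": [0, 0, 0], "gripper": -0.5},
    {"slide": [0, 0, 0], "dr": [0, 0, 0], "gripper": -0.5},
  ],
)

```text
time: 5.78
eef_pos: [0.4986, -0.009, 0.2671]
tcp_rot: [0.998, -0.069, -0.002, 0.0]
wrist_force: [-1.2, -0.1, -2.3]
gripper_width: 0.0601
gripper_force: 20.0
```

>>> drive_tool(
  targets=[
    {"slide": [0, 0, 0], "dr": [0, 0, 0], "gripper": -0.5},
    {"slide": [0, 0, 0], "dr": [0, 0, 0], "gripper": -0.5},
  ],
)

```text
time: 5.95
eef_pos: [0.4993, -0.0086, 0.2698]
tcp_rot: [0.998, -0.069, 0.0, -0.0]
wrist_force: [0.3, -0.2, -3.3]
gripper_width: 0.0599
gripper_force: 20.0
```

```bash
python3 g.py 0.4989 -0.0077 0.0749 -7.92
```

```text
t 5.95 gp [ 0.4994 -0.0086  0.0898] toolydeg -97.95 R22 [ 1.e-04 -2.e-04 -1.e+00] F [ 0.3 -0.2 -3.3] w 0.0599 q [ 0.12  0.39 -0.2   2.03  0.11  0.74 -1.85]
dr units [-0.    0.    0.01] slide units [-0.02  0.04 -0.6 ]
dr units [  0.     0.   -35.99] slide units [-0.02  0.04 -0.6 ]
```

>>> drive_tool(
  targets=[
    {"slide": [-0.02, 0.04, -0.2], "dr": [0, 0, 0], "gripper": -0.5},
    {"slide": [0, 0, -0.2], "dr": [0, 0, 0], "gripper": -0.5},
    {"slide": [0, 0, -0.1], "dr": [0, 0, 0], "gripper": -0.5},
    {"slide": [0, 0, 0], "dr": [0, 0, 0], "gripper": -0.5},
    {"slide": [0, 0, 0], "dr": [0, 0, 0], "gripper": -0.5},
  ],
)

```text
time: 6.37
eef_pos: [0.4985, -0.0071, 0.2565]
tcp_rot: [0.998, -0.069, -0.0, -0.0]
wrist_force: [0.4, -0.5, -2.4]
gripper_width: 0.0604
gripper_force: 20.0
```

>>> drive_tool(
  targets=[
    {"slide": [0, 0, -0.04], "dr": [0, 0, 0], "gripper": -0.5},
    {"slide": [0, 0, 0], "dr": [0, 0, 0], "gripper": -0.5},
    {"slide": [0, 0, 0], "dr": [0, 0, 0], "gripper": -0.5},
  ],
)

```text
time: 6.62
eef_pos: [0.4985, -0.0071, 0.2557]
tcp_rot: [0.998, -0.069, -0.0, -0.0]
wrist_force: [-0.0, 0.1, -2.2]
gripper_width: 0.0596
gripper_force: 20.0
```

>>> drive_tool(
  targets=[
    {"slide": [0, 0, -0.04], "dr": [0, 0, 0], "gripper": -0.5},
    {"slide": [0, 0, 0], "dr": [0, 0, 0], "gripper": -0.5},
    {"slide": [0, 0, 0], "dr": [0, 0, 0], "gripper": -0.5},
  ],
)

```text
time: 6.87
eef_pos: [0.4987, -0.0071, 0.2548]
tcp_rot: [0.998, -0.069, 0.0, -0.0]
wrist_force: [0.7, 0.3, 2.2]
gripper_width: 0.06
gripper_force: 20.0
```

>>> drive_tool(
  targets=[
    {"slide": [0, 0, 0], "dr": [0, 0, 0], "gripper": 0.4},
    {"slide": [0, 0, 0], "dr": [0, 0, 0], "gripper": 0.6},
    {"slide": [0, 0, 0], "dr": [0, 0, 0], "gripper": 0.8},
    {"slide": [0, 0, 0], "dr": [0, 0, 0], "gripper": 1},
    {"slide": [0, 0, 0], "dr": [0, 0, 0], "gripper": 1},
    {"slide": [0, 0, 0.5], "dr": [0, 0, 0], "gripper": 1},
    {"slide": [0, 0, 0.9], "dr": [0, 0, 0], "gripper": 1},
    {"slide": [0, 0, 0.9], "dr": [0, 0, 0], "gripper": 1},
    {"slide": [0, 0, 0.9], "dr": [0, 0, 0], "gripper": 1},
    {"slide": [0, 0, 0.9], "dr": [0, 0, 0], "gripper": 1},
  ],
)

```text
time: 7.7
eef_pos: [0.4983, -0.0071, 0.3582]
tcp_rot: [0.998, -0.069, -0.0, -0.0]
wrist_force: [-0.3, -0.1, 0.2]
gripper_width: 0.0938
gripper_force: 0.0
```

```bash
python3 g.py 0.433 0.308 0.20 -8.8; python3 w.py .40 .58 -.08 .07 .07 .088 w3; python3 - <<'E'
from h import *
for c in ["top","wrist"]:
    im,d,P,K,M=cap(c); x,y,z=P[...,0],P[...,1],P[...,2]
    for n,(x0,x1,y0,y1,z0,z1) in dict(spare=(.4,.558,-.08,.07,.07,.09),base=(.4,.558,-.08,.07,.02,.046),plate=(.55,.585,-.13,.09,.125,.15),bar=(.59,.68,-.13,.09,.118,.15),caddy=(.35,.52,.25,.37,.03,.07)).items():
        m=(x>x0)&(x<x1)&(y>y0)&(y<y1)&(z>z0)&(z<z1)
        if m.sum()>20: print(c,n,m.sum(),[np.round(a,4) for a in cv2.minAreaRect(P[m][:,:2].astype(np.float32))],np.nanmedian(z[m]).round(4))
E
```

```text
t 7.7 gp [ 0.4982 -0.007   0.1782] toolydeg -97.89 R22 [-6.e-04 -3.e-04 -1.e+00] F [-0.3 -0.1  0.2] w 0.0938 q [ 0.14  0.25 -0.22  1.96  0.07  0.93 -1.82]
dr units [-0.   -0.01 -0.18] slide units [-2.61 12.6   0.87]
dr units [ 1.000e-02 -1.000e-02  3.582e+01] slide units [-2.61 12.6   0.87]
10278 [ 0.495  -0.0062] [0.0602 0.1097] 81.9 0.085
col [97 93 99] px [320. 206.]
top bar 399 [array([ 0.6117, -0.0248]), array([0.139 , 0.0439]), np.float64(81.231)] 0.1286
top caddy 232 [array([0.4337, 0.3081]), array([0.0574, 0.1104]), np.float64(81.5259)] 0.0382
wrist spare 10045 [array([ 0.4952, -0.0063]), array([0.0601, 0.1095]), np.float64(81.9132)] 0.085
wrist base 239 [array([ 0.5485, -0.0147]), array([0.0592, 0.0041]), np.float64(80.397)] 0.0418
wrist plate 1367 [array([ 0.5667, -0.0192]), array([0.0558, 0.0081]), np.float64(81.252)] 0.1358
wrist bar 12406 [array([ 0.609 , -0.0258]), array([0.1402, 0.0448]), np.float64(81.312)] 0.1299
wrist caddy 1186 [array([0.4605, 0.3002]), array([0.0532, 0.0515]), np.float64(81.2518)] 0.039
```

View pics/w3.png

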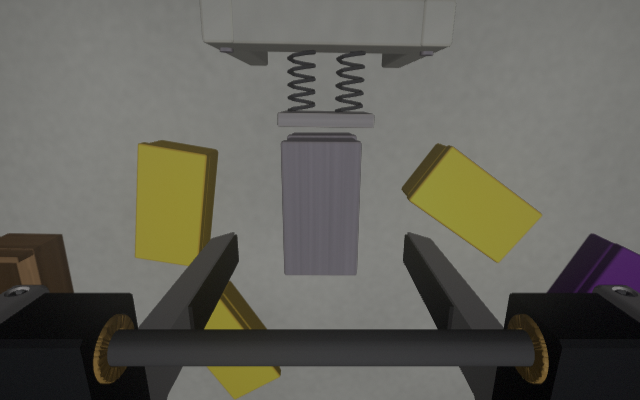

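Wrist view: the spare is squarely on the base tin (320,206) and the plate is at (326,120), clear of it and untouched. Next, the caddy.

>>> drive_tool(
  targets=[
    {"slide": [-0.2, 0.97, 0], "dr": [0, 0, -0.1], "gripper": 1},
    {"slide": [-0.2, 0.97, 0], "dr": [0, 0, -0.05], "gripper": 1},
    {"slide": [-0.2, 0.97, 0], "dr": [0, 0, 0], "gripper": 1},
    {"slide": [-0.2, 0.97, 0], "dr": [0, 0, 0], "gripper": 1},
    {"slide": [-0.2, 0.97, 0], "dr": [0, 0, 0], "gripper": 1},
    {"slide": [-0.2, 0.97, 0], "dr": [0, 0, 0], "gripper": 1},
    {"slide": [-0.2, 0.97, 0], "dr": [0, 0, 0], "gripper": 1},
    {"slide": [-0.2, 0.97, 0], "dr": [0, 0, 0], "gripper": 1},
    {"slide": [-0.2, 0.97, 0], "dr": [0, 0, 0], "gripper": 1},
    {"slide": [-0.2, 0.97, 0], "dr": [0, 0, 0], "gripper": 1},
  ],
)

```text
time: 8.68
eef_pos: [0.4479, 0.2364, 0.356]
tcp_rot: [0.997, -0.075, -0.001, 0.0]
wrist_force: [-0.2, -0.4, 0.4]
gripper_width: 0.094
gripper_force: 0.0
```

>>> drive_tool(
  targets=[
    {"slide": [-0.2, 0.97, 0], "dr": [0, 0, 0], "gripper": 1},
    {"slide": [-0.2, 0.97, 0], "dr": [0, 0, 0], "gripper": 1},
    {"slide": [-0.2, 0.97, 0], "dr": [0, 0, 0], "gripper": 1},
    {"slide": [0, 0, 0], "dr": [0, 0, 0], "gripper": 1},
    {"slide": [0, 0, 0], "dr": [0, 0, 0], "gripper": 1},
  ],
)

```text
time: 9.1
eef_pos: [0.4329, 0.309, 0.356]
tcp_rot: [0.997, -0.074, -0.001, 0.0]
wrist_force: [-0.1, -1.2, -0.7]
gripper_width: 0.0943
gripper_force: 0.0
```

```bash
python3 w.py .35 .52 .24 .38 .033 .07 w4;python3 w.py .45 .52 .24 .38 .052 .065 w4; python3 g.py 0.4337 0.3083 0.027 -8.6
```

```text
2581 [0.4313 0.3077] [0.0561 0.1106] 81.11 0.0393
col [96 78 59] px [323. 187.]
529 [0.4828 0.2993] [0.0552 0.0062] 80.89 0.0569
col [95 77 59] px [322. 138.]
t 9.2 gp [0.4334 0.3073 0.1763] toolydeg -98.67 R22 [-1.3e-03  8.0e-04 -1.0e+00] F [-0.1 -0.6  0.1] w 0.0939 q [-0.35  0.33 -0.39  1.88  0.15  0.96 -2.53]
dr units [ 0.01 -0.02  0.01] slide units [ 0.    0.03 -5.97]
dr units [-2.000e-02 -1.000e-02 -3.599e+01] slide units [ 0.    0.03 -5.97]
```

View pics/w4.png

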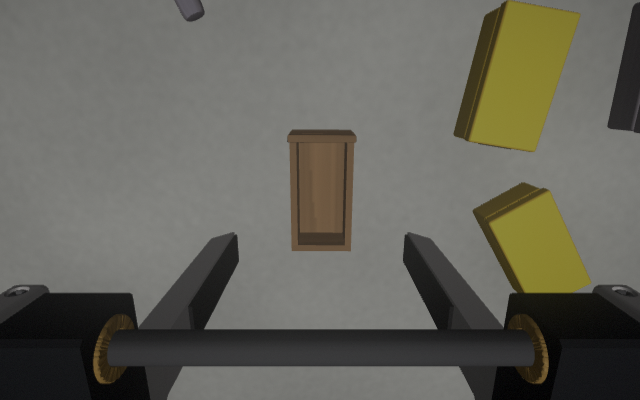

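The caddy is at (322,190) with its tall back at (322,135), facing away, centred between the fingers.

>>> drive_tool(
  targets=[
    {"slide": [0, 0, -0.98], "dr": [0, -0.02, -0.04], "gripper": 1},
    {"slide": [0, 0, -0.98], "dr": [0, 0, 0], "gripper": 1},
    {"slide": [0, 0, -0.98], "dr": [0, 0, 0], "gripper": 1},
    {"slide": [0, 0, -0.98], "dr": [0, 0, 0], "gripper": 1},
    {"slide": [0, 0, -0.98], "dr": [0, 0, 0], "gripper": 1},
    {"slide": [0, 0, -0.98], "dr": [0, 0, 0], "gripper": 1},
    {"slide": [0, 0, 0], "dr": [0, 0, 0], "gripper": 1},
    {"slide": [0, 0, 0], "dr": [0, 0, 0], "gripper": 0.1},
    {"slide": [0, 0, 0], "dr": [0, 0, 0], "gripper": -0.5},
    {"slide": [0, 0, 0], "dr": [0, 0, 0], "gripper": -0.5},
  ],
  force=30,
)

```text
time: 10.03
eef_pos: [0.434, 0.3081, 0.2116]
tcp_rot: [0.997, -0.077, 0.002, -0.001]
wrist_force: [0.5, 0.7, 0.2]
gripper_width: 0.0775
gripper_force: 0.0
```

>>> drive_tool(
  targets=[
    {"slide": [0, 0, 0], "dr": [0, 0, 0], "gripper": -0.5},
    {"slide": [0, 0, 0], "dr": [0, 0, 0], "gripper": -0.5},
    {"slide": [0, 0, 0], "dr": [0, 0, 0], "gripper": -0.5},
    {"slide": [0, 0, 0], "dr": [0, 0, 0], "gripper": -0.5},
    {"slide": [0, 0, 0], "dr": [0, 0, 0], "gripper": -0.5},
  ],
)

```text
time: 10.45
eef_pos: [0.4337, 0.3082, 0.2107]
tcp_rot: [0.997, -0.077, 0.001, -0.0]
wrist_force: [-1.4, -2.5, 8.3]
gripper_width: 0.0559
gripper_force: 30.0
```

>>> drive_tool(
  targets=[
    {"slide": [0, 0, 0.4], "dr": [0, 0, 0], "gripper": -0.5},
    {"slide": [0, 0, 0.9], "dr": [0, 0, 0], "gripper": -0.5},
    {"slide": [0, 0, 0.9], "dr": [0, 0, 0], "gripper": -0.5},
    {"slide": [0, 0, 0.9], "dr": [0, 0, 0], "gripper": -0.5},
    {"slide": [0, 0, 0.9], "dr": [0, 0, 0], "gripper": -0.5},
    {"slide": [0, 0, 0.9], "dr": [0, 0, 0], "gripper": -0.5},
    {"slide": [0, -0.5, 0.5], "dr": [0, 0, 0], "gripper": -0.5},
    {"slide": [0.1, -0.9, 0], "dr": [0, 0, 0], "gripper": -0.5},
    {"slide": [0.1, -0.9, 0], "dr": [0, 0, 0], "gripper": -0.5},
    {"slide": [0.1, -0.9, 0], "dr": [0, 0, 0], "gripper": -0.5},
  ],
)

```text
time: 11.28
eef_pos: [0.4407, 0.2273, 0.346]
tcp_rot: [0.997, -0.077, 0.001, -0.0]
wrist_force: [0.4, -0.0, -2.4]
gripper_width: 0.0557
gripper_force: 30.0
```

>>> drive_tool(
  targets=[
    {"slide": [0.1, -0.9, 0], "dr": [0, 0, 0], "gripper": -0.5},
    {"slide": [0.1, -0.9, 0], "dr": [0, 0, 0], "gripper": -0.5},
    {"slide": [0.1, -0.9, 0], "dr": [0, 0, 0], "gripper": -0.5},
    {"slide": [0.1, -0.9, 0], "dr": [0, 0, 0], "gripper": -0.5},
    {"slide": [0.1, -0.9, 0], "dr": [0, 0, 0], "gripper": -0.5},
    {"slide": [0.1, -0.9, 0], "dr": [0, 0, 0], "gripper": -0.5},
    {"slide": [0.1, -0.9, 0], "dr": [0, 0, 0], "gripper": -0.5},
    {"slide": [0.1, -0.9, 0], "dr": [0, 0, 0], "gripper": -0.5},
    {"slide": [0.1, -0.9, 0], "dr": [0, 0, 0], "gripper": -0.5},
  ],
)

```text
time: 12.03
eef_pos: [0.4632, 0.0246, 0.3458]
tcp_rot: [0.997, -0.077, 0.001, -0.0]
wrist_force: [0.7, -0.5, -1.8]
gripper_width: 0.056
gripper_force: 30.0
```

>>> drive_tool(
  targets=[
    {"slide": [0, -0.5, 0], "dr": [0, 0, 0], "gripper": -0.5},
    {"slide": [0, 0, 0], "dr": [0, 0, 0], "gripper": -0.5},
    {"slide": [0, 0, 0], "dr": [0, 0, 0], "gripper": -0.5},
  ],
)

```text
time: 12.28
eef_pos: [0.4633, 0.013, 0.3456]
tcp_rot: [0.997, -0.078, 0.001, -0.0]
wrist_force: [-0.2, 0.0, -1.7]
gripper_width: 0.0558
gripper_force: 30.0
```

```bash
cat > c.py <<'E'
from h import *
import sys
im,d,P,K,M=cap("wrist"); s=state(); R=Rn.from_quat(s["tcp_rot"]).as_matrix(); save(im,sys.argv[1])
Q=(P-np.array(s["eef_pos"]))@R
r=lambda m,A:[np.round(a,4) for a in cv2.minAreaRect(A[m][:,:2].astype(np.float32))]
hz=.2107
m=(np.abs(Q[...,1])<.034)&(Q[...,0]>.042)&(Q[...,0]<.075)&(Q[...,2]>hz-.061)&(Q[...,2]<hz-.052)
print("held back tool",m.sum(),r(m,Q),np.nanmedian(Q[m],0).round(4)); print("held back world",r(m,P))
x,y,z=P[...,0],P[...,1],P[...,2]
m=(x>.54)&(x<.61)&(y>-.07)&(y<.04)&(z>.12)&(z<.15)
m=(x>.55)&(x<.59)&(y>-.07)&(y<.04)&(z>.130)&(z<.142)
print("plate",m.sum(),r(m,P),np.nanmedian(z[m]))
im,d,P,K,M=cap("top");x,y,z=P[...,0],P[...,1],P[...,2]
E
python3 c.py w5; python3 g.py .5024 -.0093 .18 -8.75
```

```text
held back tool 2177 [array([0.05  , 0.0004]), array([0.0062, 0.0559]), np.float64(0.0407)] [0.0504 0.0003 0.1539]
held back world [array([0.513 , 0.0057]), array([0.0559, 0.0062]), np.float64(81.1238)]
plate 1933 [array([ 0.5666, -0.0191]), array([0.056 , 0.0082]), np.float64(81.2368)] 0.1357400927858662
t 12.3833 gp [0.4637 0.0141 0.1654] toolydeg -98.79 R22 [ 1.5e-03 -9.0e-04 -1.0e+00] F [-0.4  0.3 -2. ] w 0.0555 q [ 0.12  0.21 -0.24  2.05  0.06  0.88 -1.88]
dr units [-0.01  0.02  0.01] slide units [ 1.56 -0.93  0.58]
dr units [ 3.000e-02  1.000e-02 -3.599e+01] slide units [ 1.56 -0.93  0.58]
```

View pics/w5.png

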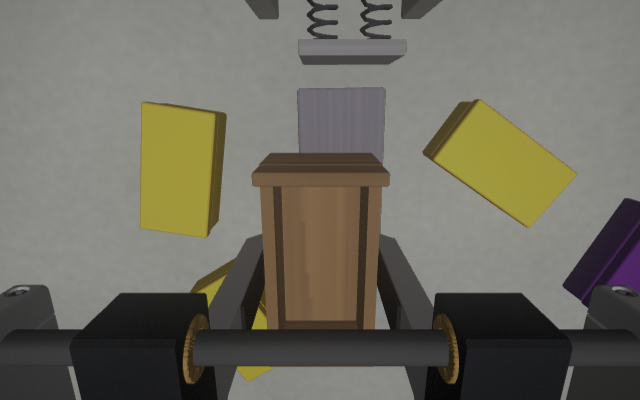

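Wrist view: the caddy is held level with its back at (320,175), the plate at (352,50), and the tins below at (340,125). The back is 50 mm short of the plate and 16 mm to the left.

>>> drive_tool(
  targets=[
    {"slide": [0.4, -0.23, 0], "dr": [0, 0.02, 0.01], "gripper": -0.5},
    {"slide": [0.4, -0.23, 0], "dr": [0, 0, 0], "gripper": -0.5},
    {"slide": [0.4, -0.23, 0], "dr": [0, 0, 0], "gripper": -0.5},
    {"slide": [0.4, -0.22, 0], "dr": [0, 0, 0], "gripper": -0.5},
    {"slide": [0, 0, -0.5], "dr": [0, 0, 0], "gripper": -0.5},
    {"slide": [0, 0, -0.5], "dr": [0, 0, 0], "gripper": -0.5},
    {"slide": [0, 0, -0.5], "dr": [0, 0, 0], "gripper": -0.5},
    {"slide": [0, 0, -0.25], "dr": [0, 0, 0], "gripper": -0.5},
    {"slide": [0, 0, 0], "dr": [0, 0, 0], "gripper": -0.5},
    {"slide": [0, 0, 0], "dr": [0, 0, 0], "gripper": -0.5},
  ],
)

```text
time: 13.22
eef_pos: [0.5039, -0.0097, 0.3014]
tcp_rot: [0.997, -0.077, -0.0, -0.0]
wrist_force: [0.6, -0.2, -1.9]
gripper_width: 0.0558
gripper_force: 30.0
```

>>> drive_tool(
  targets=[
    {"slide": [0, 0, 0], "dr": [0, 0, 0], "gripper": -0.5},
  ],
)

```text
time: 13.3
eef_pos: [0.5039, -0.0097, 0.302]
tcp_rot: [0.997, -0.077, 0.0, -0.0]
wrist_force: [-0.3, 0.2, -2.4]
gripper_width: 0.0557
gripper_force: 30.0
```

```bash
python3 c.py w6; python3 g.py .5024 -.0093 .1147 -8.75
```

```text
held back tool 2162 [array([ 0.05  , -0.0003]), array([0.0559, 0.006 ]), np.float64(89.8373)] [ 0.0503 -0.0005  0.1541]
held back world [array([ 0.5534, -0.0169]), array([0.0559, 0.006 ]), np.float64(81.3654)]
plate 3225 [array([ 0.5586, -0.018 ]), array([0.0561, 0.0251]), np.float64(81.8813)] 0.13586837233651403
t 13.4 gp [ 0.5039 -0.0096  0.122 ] toolydeg -98.79 R22 [ 6.e-04 -4.e-04 -1.e+00] F [ 0.5  0.3 -3.8] w 0.0556 q [ 0.14  0.34 -0.21  2.    0.1   0.81 -1.85]
dr units [-0.    0.01  0.01] slide units [-0.06  0.01 -0.29]
dr units [ 1.000e-02  0.000e+00 -3.599e+01] slide units [-0.06  0.01 -0.29]
```

>>> drive_tool(
  targets=[
    {"slide": [0, 0, -0.15], "dr": [0, 0, 0], "gripper": -0.5},
    {"slide": [0, 0, -0.08], "dr": [0, 0, 0], "gripper": -0.5},
    {"slide": [0, 0, 0], "dr": [0, 0, 0], "gripper": -0.5},
    {"slide": [0, 0, 0], "dr": [0, 0, 0], "gripper": -0.5},
  ],
)

```text
time: 13.73
eef_pos: [0.5035, -0.0096, 0.2955]
tcp_rot: [0.997, -0.077, -0.0, -0.0]
wrist_force: [0.4, 0.7, -2.3]
gripper_width: 0.0554
gripper_force: 30.0
```

>>> drive_tool(
  targets=[
    {"slide": [0, 0, -0.04], "dr": [0, 0, 0], "gripper": -0.5},
    {"slide": [0, 0, 0], "dr": [0, 0, 0], "gripper": -0.5},
    {"slide": [0, 0, 0], "dr": [0, 0, 0], "gripper": -0.5},
  ],
)

```text
time: 13.98
eef_pos: [0.5036, -0.0096, 0.2947]
tcp_rot: [0.997, -0.077, -0.0, -0.0]
wrist_force: [0.2, 0.6, -1.4]
gripper_width: 0.0555
gripper_force: 30.0
```

>>> drive_tool(
  targets=[
    {"slide": [0, 0, -0.02], "dr": [0, 0, 0], "gripper": -0.5},
    {"slide": [0, 0, 0], "dr": [0, 0, 0], "gripper": -0.5},
    {"slide": [0, 0, 0], "dr": [0, 0, 0], "gripper": -0.5},
  ],
)

```text
time: 14.23
eef_pos: [0.5037, -0.0096, 0.2947]
tcp_rot: [0.997, -0.077, 0.0, -0.0]
wrist_force: [-2.6, -0.8, 10.0]
gripper_width: 0.0556
gripper_force: 30.0
```

>>> drive_tool(
  targets=[
    {"slide": [0, 0, -0.0], "dr": [0, 0, 0], "gripper": -0.5},
    {"slide": [0, 0, 0.015], "dr": [0, 0, 0], "gripper": -0.5},
    {"slide": [0.06, -0.0092, 0], "dr": [0, 0, 0], "gripper": -0.5},
    {"slide": [0.06, -0.0092, 0], "dr": [0, 0, 0], "gripper": -0.5},
    {"slide": [0.06, -0.0092, 0], "dr": [0, 0, 0], "gripper": -0.5},
    {"slide": [0.0, 0, 0], "dr": [0, 0, 0], "gripper": -0.5},
    {"slide": [0, 0, 0], "dr": [0, 0, 0], "gripper": -0.5},
  ],
)

```text
time: 14.82
eef_pos: [0.5084, -0.0103, 0.2947]
tcp_rot: [0.997, -0.077, 0.0, -0.0]
wrist_force: [2.1, 0.1, 4.5]
gripper_width: 0.0558
gripper_force: 30.0
```

>>> drive_tool(
  targets=[
    {"slide": [0.08, -0.0123, 0], "dr": [0, 0, 0], "gripper": -0.5},
    {"slide": [0.08, -0.0123, 0], "dr": [0, 0, 0], "gripper": -0.5},
    {"slide": [0, 0, 0], "dr": [0, 0, 0], "gripper": -0.5},
    {"slide": [0, 0, 0], "dr": [0, 0, 0], "gripper": -0.5},
  ],
)

```text
time: 15.15
eef_pos: [0.5123, -0.0109, 0.2947]
tcp_rot: [0.997, -0.077, 0.0, -0.0]
wrist_force: [0.7, 0.3, 5.4]
gripper_width: 0.0557
gripper_force: 30.0
```

>>> drive_tool(
  targets=[
    {"slide": [0.08, -0.0123, 0.005], "dr": [0, 0, 0], "gripper": -0.5},
    {"slide": [0.08, -0.0123, 0], "dr": [0, 0, 0], "gripper": -0.5},
    {"slide": [0, 0, 0], "dr": [0, 0, 0], "gripper": -0.5},
    {"slide": [0, 0, 0], "dr": [0, 0, 0], "gripper": -0.5},
  ],
)

```text
time: 15.48
eef_pos: [0.5161, -0.0115, 0.2947]
tcp_rot: [0.997, -0.077, -0.0, -0.0]
wrist_force: [-2.4, 0.7, 5.6]
gripper_width: 0.056
gripper_force: 30.0
```

```bash
cat > f.py <<'E'
from h import *
import sys
n=np.array([.9884,-.1521]); t=np.array([.1521,.9884])
im,d,P,K,M=cap("wrist"); s=state(); save(im,sys.argv[1])
print("F.n",np.dot(s["wrist_force"][:2],n),"Fz",s["wrist_force"][2],s["eef_pos"])
u=P[...,:2]@n-.5; v=P[...,:2]@t; z=P[...,2]
for nm,(a,b,c,e) in dict(back=(.02,.0671,.134,.148),plate=(.045,.085,.128,.1385),bar=(.085,.14,.1,.14),tins=(-.08,.068,.078,.09),base=(.03,.068,.03,.05)).items():
    m=(u>a)&(u<b)&(abs(v-.0675)<.08)&(z>c)&(z<e)
    if m.sum()>10: print(nm,m.sum(),"u",np.percentile(u[m],[1,50,99]).round(4),"v",np.percentile(v[m],[1,50,99]).round(4),"z",np.percentile(z[m],[1,50,99]).round(4))
E
python3 f.py w7
```

```text
F.n -1.7390623657545998 Fz 5.12482407712958 [ 0.51605769 -0.01150844  0.29468159]
back 3942 u [0.0204 0.062  0.0669] v [0.0286 0.0674 0.1063] z [0.1345 0.1405 0.1474]
plate 3098 u [0.0642 0.0686 0.0724] v [0.0402 0.0674 0.0945] z [0.1284 0.1359 0.1382]
bar 27148 u [0.088  0.1145 0.1277] v [-0.0003  0.0672  0.1349] z [0.1057 0.1299 0.132 ]
tins 318 u [-0.0383  0.0177  0.0449] v [0.0457 0.0655 0.0891] z [0.0891 0.0898 0.09  ]
```

View pics/w7.png

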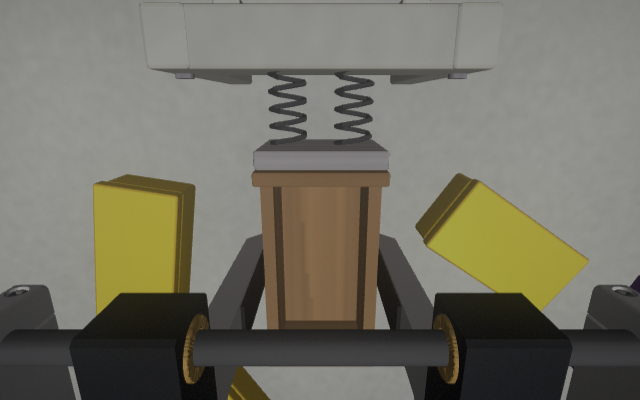

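Wrist view: the back (320,178) sits flush and centred on the plate (320,160), and the springs are only slightly pressed, at about 5.5 mm. I'll go 6.5 mm further.

>>> drive_tool(
  targets=[
    {"slide": [0.08, -0.0123, 0.005], "dr": [0, 0, 0], "gripper": -0.5},
    {"slide": [0.08, -0.0123, 0], "dr": [0, 0, 0], "gripper": -0.5},
    {"slide": [0.08, -0.0123, 0], "dr": [0, 0, 0], "gripper": -0.5},
    {"slide": [0.02, -0.0031, 0], "dr": [0, 0, 0], "gripper": -0.5},
    {"slide": [0, 0, 0], "dr": [0, 0, 0], "gripper": -0.5},
    {"slide": [0, 0, 0], "dr": [0, 0, 0], "gripper": -0.5},
    {"slide": [0, 0, 0], "dr": [0, 0, 0], "gripper": -0.5},
    {"slide": [0, 0, 0], "dr": [0, 0, 0], "gripper": -0.5},
  ],
)

```text
time: 16.2
eef_pos: [0.5221, -0.0124, 0.2947]
tcp_rot: [0.997, -0.077, -0.001, -0.0]
wrist_force: [-6.5, 1.4, 8.5]
gripper_width: 0.0559
gripper_force: 30.0
```

```bash
python3 f.py w8; python3 - <<'E'
from h import *
im,d,P,K,M=cap("scene"); save(cv2.resize(im[140:250,240:400],None,fx=5,fy=5,interpolation=cv2.INTER_CUBIC),"s8")
E
```

```text
F.n -6.916476707704766 Fz 8.208284536075125 [ 0.5221363  -0.01240195  0.29469382]
back 1928 u [0.0208 0.0276 0.0671] v [0.0281 0.067  0.1068] z [0.1344 0.1409 0.1478]
plate 3075 u [0.07   0.0744 0.0783] v [0.0401 0.0672 0.0944] z [0.1296 0.1359 0.1382]
bar 25462 u [0.0883 0.115  0.1278] v [-0.0002  0.0672  0.1348] z [0.1063 0.13   0.132 ]
tins 331 u [-0.0334  0.0212  0.0501] v [0.0455 0.0666 0.0888] z [0.0891 0.0898 0.09  ]
```

View pics/s8.png

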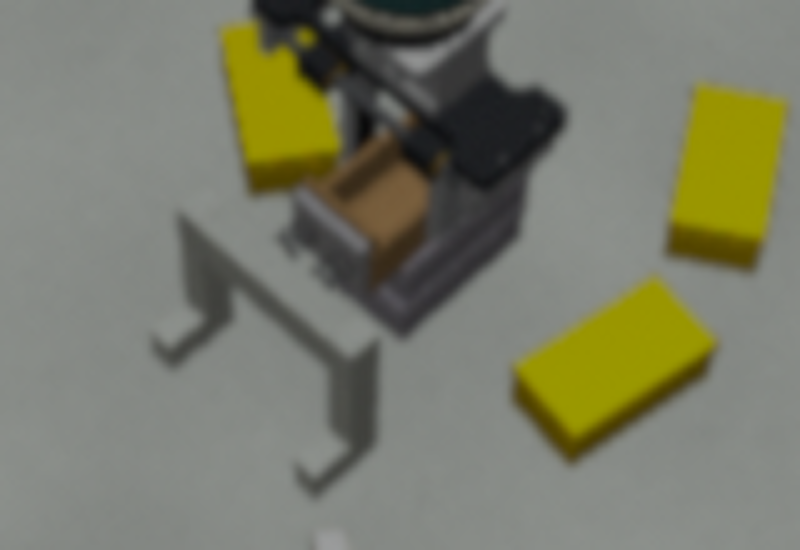

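The scene view shows the tins still stacked and aligned at (450,270). The caddy's back is flush on the plate at (335,240), which is pressed about 11.5 mm with a steady 7 N and stays clear of its stop.

```bash
python3 -c "
from bench import order
print(order.finish_job())"
```

```text
the job is handed in; nothing more can be done
None
```

I handed the job in with the spare tin stacked on the base tin to within about 1 mm, and the caddy upright on top, its back centred and flat against the plate. By my measurements the plate is pressed about 11.5 mm of its 24, and the arm is still holding the caddy there with a steady push of about 7 N.

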